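# Press a tilt mount's corner to its index mark

### The job

Check the spring travel of the tilt mount that carries the round mirror: with the fingertips, press down the padded corner of its plate until the needle at the opposite corner stands level with the index tab on the scale, hold it there for about a second without driving it well past the tab, then let go so that the plate springs back to rest. Press only: do not lift or shift the mount or reset its tab, and leave the square-mirror mount and the glassware and other things around it where they stand.

Things in the scene. Friction and masses are not known exactly. Their poses are not given: they have to be found in the camera images.
- mirror_mount: The mount to work on: loose, ~1.6 kg, carries a ROUND mirror, 58 mm across. Dark base 124 x 230 x 14 mm (x -62..62, y -155..75 in its own frame). Origin: underside, below the plate's middle; z up. A 90 mm square plate, 8 mm thick, set as a diamond, rocks about the mount's x axis 45 mm up: press pad on its +y corner, needle on its -y corner, which points at an upright white scale (top 101 mm up).
- mirror_plate (a joint): Tilt of the round-mirror plate, rad: 0 at rest (level, sprung against a stop), grows as the padded corner goes down and the needle rises; hard stop at 0.40. At the pad the spring takes about 2 N to start, 6 N at 0.13 rad, 10 N at 0.26 rad; it brings the plate back to 0 when let go.
- mirror_plate_pad (a point): Middle of the top of the press pad (disc 23 mm across, 6 mm high) on the padded corner; 55 mm above the bench at rest, 46 mm from the tilt axis in the mount's +y. It goes down about 0.38 mm for each mm that the needle tip rises.
- mirror_plate_needle (a point): Tip of the needle (5 mm thick), 120 mm from the tilt axis in the mount's -y; its height above the bench is 45 mm + 120 mm x sin(tilt of mirror_plate): 45 mm at rest, rising as the pad is pressed.
- mirror_tab_tip (a point): Tip, at mid-height, of the index tab: a dark steel slider 35 mm long and 9 mm high on the scale, its point facing the needle's end. It is set 16 to 31 mm above the needle's rest height and stays by friction (3 N). The needle is level with it when both tips have the same height.
- square_mount: The other mount, to be left alone: same build, size, origin and axes, but with a SQUARE mirror (46 mm). The two stand side by side, about 28 to 38 cm apart, either one to the left, each turned at most 0.35 rad from square to the robot.
- square_plate (a joint): Tilt of the square-mirror plate, rad: 0 at rest; should stay there.
- vial: Small glass vial, 20 mm across, 53 mm high, loose, stands in front of the round-mirror mount; origin at the middle of its underside. Bystander.
- rubber_stopper: Rubber stopper, 30 mm across, 28 mm high, loose, stands in front of the square-mirror mount; origin at the middle of its underside. Bystander.
- squat_bottle: Squat screw-capped plastic bottle, 57 mm across, 76 mm high, loose, stands behind the round-mirror mount; origin at the middle of its underside. Bystander.
- small_beaker: Small glass beaker, 56 mm across, 68 mm high, loose, stands behind the square-mirror mount; origin at the middle of its underside. Bystander.

How it is judged:
By the outcome, as a careful person would: the job done as asked, in the order asked, and still so for the second after the job is handed in, with the robot touching nothing.
It also fails if it takes over 40 s, if anything falls off the work surface, if the arm or the gripper's body presses on something with over 40 N, if the wrist force passes 120 N, or if a joint passes its speed limit or range.

### The arm

A 7-joint arm with a two-finger parallel gripper is mounted at the origin on a cart in front of the work surface, level with it; the furniture and walls round the work are solid. World frame = base frame: x ahead of the robot, y to its left, z up, the work surface at z = 0. Lengths are in m, angles in rad, forces in N, time in s.
With the tool pointing down it reaches from about 0.4 to 0.9 m from the base axis. Payload 5.5 kg.
Tool frame: the origin (TCP) lies midway between the tips of the shut fingers; the grasp point (between the pads) lies 19 mm behind it; z points along the fingers, y is the line along which they close (so a half turn about z gives the same grasp; the last joint's range is limited). The gripper opens to 85 mm and grips with 20 to 120 N. Pads are 22 mm wide; open, the fingers measure 114 mm over their backs; the gripper's body (76 mm by 85 mm) begins 54 mm behind the grasp point. The pads swing forward as they close: fully open they stand 13 mm farther back than shut.
Start: joints at [-0.856, 0.501, -0.427, 1.55, 0.221, 1.138, -0.21], TCP at [0.284, 0.585, 0.231] pointing down, gripper open.
Joint ranges: [-2.88, 2.88], [-0.31, 2.03], [-1.54, 1.56], [0.2, 2.42], [-1.41, 4.55], [0.19, 2.02], [-2.57, 2.57]. Speed limits (rad/s): [2.57, 2.57, 3.14, 3.14, 3.14, 3.14, 3.14].

### API

Orientations are given as a unit quaternion [w, x, y, z].
In Python, from workcell import manip, eyes, models gives the robot as it stands.
- The arm moves only by the tool step_arm, never from a script. Its argument "commands" is a list of rows, each an object of numbers: "x", "y", "z": the shift along the tool's x, y, z in m; "twist": the turn about the tool's z in rad. A call has 1 to 20 rows; each row shifts and turns the commanded pose from where the row before left it, along the tool's axes as they then stand; what a row does not reach is not made up. A row lasts 1/8 s, in which the tool goes at most 62.5 mm and 10.7 degrees, less where a joint would pass 70% of its speed; a pose out of reach is approached as far as the arm can. A call is refused whole if a number of a shift passes 0.0625 or a number of a turn 0.188, either way. A call with a gripper value outside its range is refused whole. "grip" is the closure, from -1 (fully open) to 1 (shut), so that 0 is half open, set as the call begins (left out, the last holds). The fingers move at their own pace and stop on an object; "force" is the grip in N (left out, the last holds). Time passes only in rows, so rows that do not move let the fingers close. It gives the time, the measured TCP pose, the force, the opening and the grip force at its end, in the units of the state.
- manip.get_state(): the state, without advancing time (a new reading comes with each control period).
- eyes.snapshot(name): name is "side" or "top" or "wrist"; returns the picture (480x640x3 uint8, red, green, blue); there is no depth.
- eyes.calibration(name): a dict with "K" (3x3 intrinsics, pixels), "rvec" (rotation vector, rad) and "tvec" (3), from world to camera coordinates, as OpenCV has them. Camera axes: x right, y down, z forward; pixel columns grow to the right and rows downward; lengths in m; the calibration is good to about 2 mm. A picture is of the moment at which its call begins: read the wrist's pose just before it. calibration takes no time and is no camera call; for the wrist camera it gives the pose at the moment of the call.
- manip.job_done(): hands the job in; it is judged then, once.
Trained networks look in the newest picture that a camera, given by its name, has taken for a name from the list of things; names that differ only in an ending like _2 or _b are one class to them, and where a whole thing is asked for, a point or a joint stands for the part that bears it (a point fixed in the world has none). Each returns a list of dicts, best first, with "conf" (0 to 1); they miss things now and then, are a little off and sometimes report something else, mostly with a low value. They report only what shows in the picture. A call takes as long as a camera call.
- models.look_for(camera, target): "xyz" ([x, y, z] in m, in world coordinates, good to about 4 mm: the middle of the surface that is visible of it).
- models.cut_out(camera, target): "pixels" (480x640 bool, what is visible of it).
The state is a dict: "clock": time; "joint_positions": joint angles; "joint_velocities": joint speeds; "joint_torque": joint torques, N m; "ee_pos": TCP position; "tcp_rot": TCP orientation; "ft_force": force on the tool from outside, world axes, zero at the start; "torque": the same for the moment, N m; "finger_gap": finger opening in m; "finger_force": force on a finger pad.
Only numpy, scipy, OpenCV 4.12 (cv2) and the standard library are available. Lean on these libraries where they do the work, as an engineer would, in place of code of your own. Each camera call takes 0.05 s, during which the arm holds its last target. There are 200 camera calls.

## Working session

There is one attempt and no reset: what is moved stays moved. The work goes in short steps, Python scripts to look and compute and a tool call to move; the robot and the scene stay as the last step left them, time stands still between calls to the robot, and variables do not carry over. Pictures are saved under pics/ and viewed, at most 10 in all, crops included, and the job is handed in when it is done.

Besides the shell and the picture viewer there is one more tool, called after ">>>" as name(argument=value, ...), one argument or row to a line, values as JSON. step_arm: Moves the arm, as the interface text tells. Its arguments: {"type":"object","properties":{"commands":{"type":"array","items":{"type":"object","properties":{"x":{"type":"number"},"y":{"type":"number"},"z":{"type":"number"},"twist":{"type":"number"}}}},"grip":{"type":"number"},"force":{"type":"number"}},"required":["commands"]}

```bash
mkdir -p pics; python3 - <<'E'
from workcell import manip, eyes, models
import cv2,numpy as np
s=manip.get_state();print(s)
ims=[]
for c in("top","side"):
    im=eyes.snapshot(c);cv2.imwrite(f"pics/{c}1.png",im[:,:,::-1])
    k=eyes.calibration(c);R=cv2.Rodrigues(np.array(k["rvec"]))[0];print(c,np.round(k["K"],1).tolist(),np.round(-R.T@np.array(k["tvec"]).ravel(),3))
    for t in("mirror_mount","mirror_plate_pad","mirror_plate_needle","mirror_tab_tip","square_mount","vial","squat_bottle"):
        print(c,t,[(np.round(d["xyz"],3).tolist(),round(d["conf"],2)) for d in models.look_for(c,t)[:3]])
E
```

```text
{'clock': 0.0, 'joint_positions': array([-0.85577911,  0.50182148, -0.42679972,  1.55142724,  0.22080872,
        1.13829969, -0.21030638]), 'joint_velocities': array([ 0.00044457, -0.0004526 ,  0.00081206, -0.00025089,  0.00066508,
        0.00133274,  0.00116621]), 'joint_torque': array([ 2.59355920e-04, -5.69517839e+01, -5.81567958e+00, -2.80933195e+01,
        1.08364719e-02,  1.19429600e-02, -1.16738934e-05]), 'ee_pos': array([0.28353354, 0.58414747, 0.2302861 ]), 'tcp_rot': array([-2.40694907e-04,  2.23965032e-01,  9.74596719e-01, -9.17666321e-04]), 'ft_force': array([ 0.27314546,  0.04263111, -0.39857117]), 'torque': array([ 0.04948734,  0.02423056, -0.002522  ]), 'finger_force': 0.0, 'finger_gap': 0.08562605452218487}
top [[529.0, 0.0, 325.2], [0.0, 529.0, 244.4], [0.0, 0.0, 1.0]] [0.295 0.16  1.121]
top mirror_mount [([0.534, -0.03, 0.015], 0.61)]
top mirror_plate_pad [([0.544, 0.006, 0.049], 0.68)]
top mirror_plate_needle [([0.544, 0.005, 0.053], 0.64)]
top mirror_tab_tip []
top square_mount [([0.442, 0.302, 0.017], 0.73)]
top vial [([0.465, 0.017, 0.055], 0.53)]
top squat_bottle [([0.642, -0.012, 0.07], 0.85), ([0.551, 0.009, 0.052], 0.72), ([0.466, 0.023, 0.05], 0.43)]
side [[579.1, 0.0, 313.6], [0.0, 579.1, 236.0], [0.0, 0.0, 1.0]] [ 0.244 -0.6    0.699]
side mirror_mount [([0.554, 0.013, 0.054], 0.59)]
side mirror_plate_pad [([0.567, 0.027, 0.051], 0.84)]
side mirror_plate_needle [([0.565, 0.024, 0.05], 0.75), ([0.556, 0.292, 0.044], 0.45)]
side mirror_tab_tip []
side square_mount [([0.437, 0.279, 0.017], 0.9)]
side vial []
side squat_bottle []
```

View pics/top1.png

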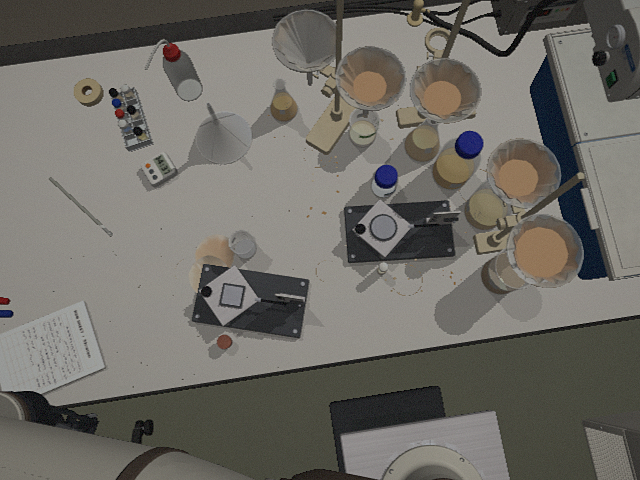

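View pics/side1.png

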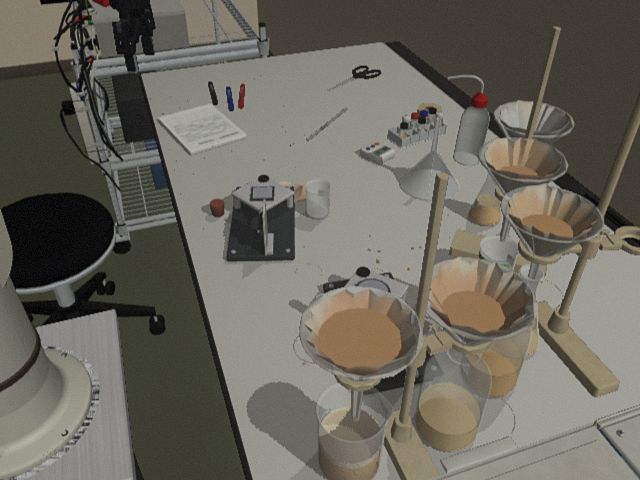

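The top view shows the round-mirror mount at about (385,228), with its pad at (361,229) and scale near (445,217). The square mount is at (235,295). In the side view, stands and funnels hide the round mount's needle. Next I'll get the mount pose and the wrist camera's geometry.

```bash
cat > h.py <<'E'
from workcell import manip, eyes, models
import cv2,numpy as np
from scipy.spatial.transform import Rotation as Ro
def cam(c):
    k=eyes.calibration(c);return np.array(k["K"]),cv2.Rodrigues(np.array(k["rvec"],float))[0],np.array(k["tvec"],float).ravel()
def ray(C,p):
    K,R,t=C;d=R.T@np.linalg.solve(K,[p[0],p[1],1.]);return -R.T@t,d
def onz(C,p,z):
    o,d=ray(C,p);return o+d*(z-o[2])/d[2]
def proj(C,X):
    K,R,t=C;q=K@(R@np.asarray(X,float)+t);return q[:2]/q[2]
def toolR(s): w=s["tcp_rot"];return Ro.from_quat([w[1],w[2],w[3],w[0]]).as_matrix()
E
python3 - <<'E'
from h import *
C=cam("top")
for n,p,z in(("pad",(361,229),.055),("c1",(346,204),.014),("c2",(452,201),.014),("c3",(455,259),.014),("c4",(348,262),.014),("mirror",(383,227),.055),("scaletop",(445,213),.101),("sq",(207,292),.055)):
    print(n,np.round(onz(C,p,z),3))
s=manip.get_state();T=toolR(s);print(np.round(T,3))
K,R,t=cam("wrist");print(K[0,0],np.round(T.T@(-R.T@t-s["ee_pos"]),3),np.round((T.T@R.T),3))
im=eyes.snapshot("top");cv2.imwrite("pics/t2.png",cv2.resize(im[170:280,320:480],None,fx=5,fy=5,interpolation=cv2.INTER_CUBIC)[:,:,::-1])
E
```

```text
pad [0.55  0.052 0.055]
c1 [0.62  0.071 0.014]
c2 [ 0.591 -0.158  0.014]
c3 [ 0.464 -0.138  0.014]
c4 [0.492 0.087 0.014]
mirror [0.547 0.006 0.055]
scaletop [ 0.545 -0.114  0.101]
sq [0.468 0.382 0.055]
[[-0.9    0.437 -0.   ]
 [ 0.437  0.9    0.   ]
 [ 0.     0.    -1.   ]]
363.4420260479537 [ 0.073 -0.001 -0.142] [[ 0.001 -0.958 -0.287]
 [ 1.     0.     0.001]
 [-0.001 -0.287  0.958]]
```

View pics/t2.png

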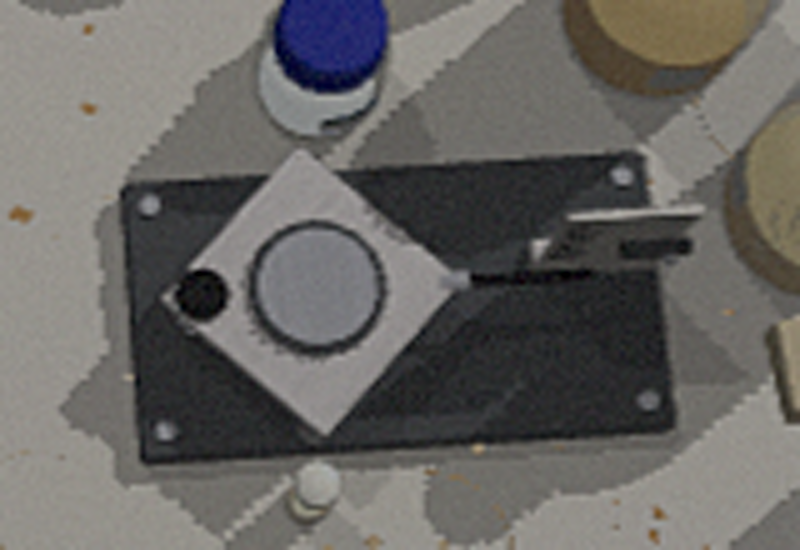

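Mount yaw is about -0.12 rad, with the pad at about (0.553, 0.051, 0.055). I'll move to a viewing hover with the tool square to the mount and the gripper closing.

>>> step_arm(
  commands=[
    {"twist": -0.163},
    {"twist": -0.163},
    {"x": -0.0195,"y": -0.036},
    {"x": -0.0195,"y": -0.036},
    {"x": -0.0195,"y": -0.036},
    {"x": -0.0195,"y": -0.036},
    {"x": -0.0195,"y": -0.036},
    {"x": -0.0195,"y": -0.036},
    {"x": -0.0195,"y": -0.036},
    {"x": -0.0195,"y": -0.036},
    {"x": -0.0195,"y": -0.036},
    {"x": -0.0195,"y": -0.036},
    {"x": -0.0195,"y": -0.036},
    {"x": -0.0195,"y": -0.036},
    {"x": -0.0195,"y": -0.036},
    {"x": -0.0195,"y": -0.036},
    {"x": -0.0195,"y": -0.036},
    {"x": -0.0195,"y": -0.036},
  ],
  grip=1,
)

```text
schema error: expected keys x, y, z, twist
```

```bash
python3 - <<'E'
from h import *
s=manip.get_state();print(s["clock"],s["ee_pos"],np.round(toolR(s),3),s["finger_gap"],s["ft_force"])
C=cam("wrist");im=eyes.snapshot("wrist");cv2.imwrite("pics/w1.png",im[:,:,::-1]);np.savez("w1.npz",K=C[0],R=C[1],t=C[2])
for t in("mirror_plate_pad","mirror_plate_needle","mirror_tab_tip"):
    print(t,[(np.round(d["xyz"],3).tolist(),round(d["conf"],2)) for d in models.look_for("wrist",t)[:3]])
E
```

```text
0.85 [0.28376716 0.5847831  0.23132543] [[-0.9    0.437  0.   ]
 [ 0.437  0.9    0.   ]
 [ 0.     0.    -1.   ]] 0.08512125548530905 [-0.04194406 -0.33998502  0.36302904]
mirror_plate_pad []
mirror_plate_needle []
mirror_tab_tip []
```

View pics/w1.png

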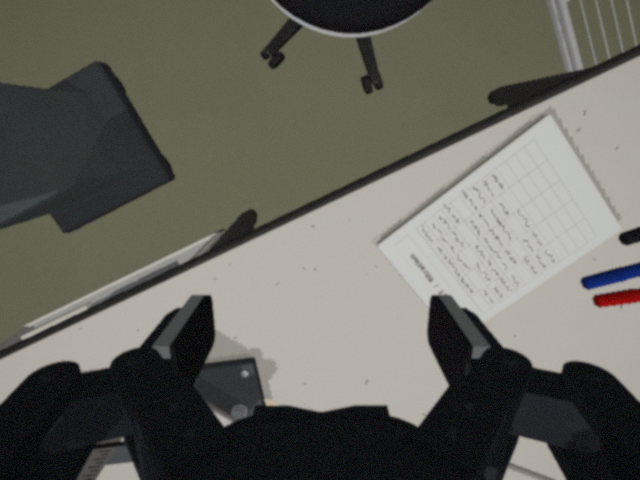

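The call was refused because every row needs all four keys. The wrist picture shows only the start area, with the fingers in its lower half. I'll resend with full rows.

>>> step_arm(
  commands=[
    {"x": 0,"y": 0,"z": 0,"twist": -0.163},
    {"x": 0,"y": 0,"z": 0,"twist": -0.163},
    {"x": -0.0195,"y": -0.036,"z": 0,"twist": 0},
    {"x": -0.0195,"y": -0.036,"z": 0,"twist": 0},
    {"x": -0.0195,"y": -0.036,"z": 0,"twist": 0},
    {"x": -0.0195,"y": -0.036,"z": 0,"twist": 0},
    {"x": -0.0195,"y": -0.036,"z": 0,"twist": 0},
    {"x": -0.0195,"y": -0.036,"z": 0,"twist": 0},
    {"x": -0.0195,"y": -0.036,"z": 0,"twist": 0},
    {"x": -0.0195,"y": -0.036,"z": 0,"twist": 0},
    {"x": -0.0195,"y": -0.036,"z": 0,"twist": 0},
    {"x": -0.0195,"y": -0.036,"z": 0,"twist": 0},
    {"x": -0.0195,"y": -0.036,"z": 0,"twist": 0},
    {"x": -0.0195,"y": -0.036,"z": 0,"twist": 0},
    {"x": -0.0195,"y": -0.036,"z": 0,"twist": 0},
    {"x": -0.0195,"y": -0.036,"z": 0,"twist": 0},
    {"x": -0.0195,"y": -0.036,"z": 0,"twist": 0},
    {"x": -0.0195,"y": -0.036,"z": 0,"twist": 0},
  ],
  grip=1,
)

```text
clock: 3.3
ee_pos: [0.5215, -0.027, 0.2316]
tcp_rot: [0.0, 0.063, 0.998, 0.0]
ft_force: [0.8, 0.4, -0.3]
finger_gap: -0.0001
finger_force: 0.0
```

```bash
cat > w.py <<'E'
from h import *
import sys
n=sys.argv[1]
s=manip.get_state();print(s["clock"],s["ee_pos"],np.round(toolR(s)[:2],3).tolist(),s["finger_gap"],s["ft_force"])
C=cam("wrist");im=eyes.snapshot("wrist");cv2.imwrite(f"pics/{n}.png",im[:,:,::-1]);np.savez(n+".npz",K=C[0],R=C[1],t=C[2])
for t in("mirror_plate_pad","mirror_plate_needle","mirror_tab_tip"):
    print(t,[(np.round(d["xyz"],3).tolist(),round(d["conf"],2)) for d in models.look_for("wrist",t)[:3]])
E
python3 w.py w2
```

```text
3.3 [ 0.5215451  -0.0269595   0.23157819] [[-0.992, 0.125, 0.001], [0.125, 0.992, 0.0]] -8.948285783781338e-05 [ 0.77797733  0.3850565  -0.33754991]
mirror_plate_pad [([0.544, 0.009, 0.052], 0.89)]
mirror_plate_needle [([0.542, 0.008, 0.046], 0.62)]
mirror_tab_tip [([0.542, -0.136, 0.07], 0.84)]
```

View pics/w2.png

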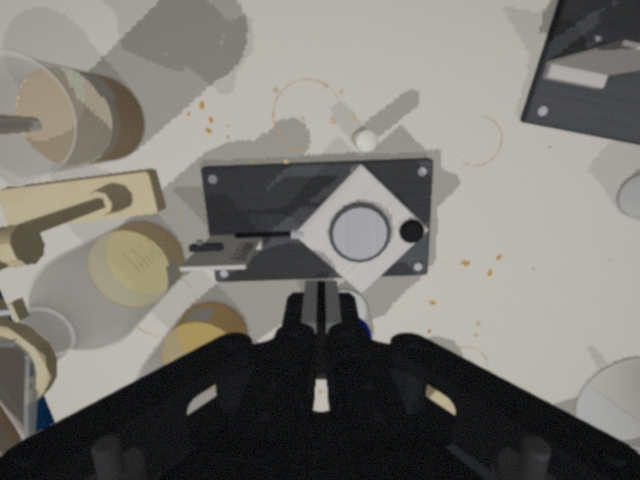

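The view is clear: round mirror at (360,233), pad at (411,231), needle from (300,233) to about (235,235), and the tab on the scale with its tip near (223,246). I'll take a nearer view to triangulate the tab.

>>> step_arm(
  commands=[
    {"x": 0.005,"y": -0.01,"z": 0.025,"twist": 0},
    {"x": 0.005,"y": -0.01,"z": 0.025,"twist": 0},
    {"x": 0.005,"y": -0.01,"z": 0.025,"twist": 0},
    {"x": 0,"y": 0,"z": 0,"twist": 0},
    {"x": 0,"y": 0,"z": 0,"twist": 0},
  ],
)

```text
clock: 4.12
ee_pos: [0.5032, -0.0523, 0.1573]
tcp_rot: [0.001, 0.062, 0.998, 0.0]
ft_force: [0.0, -0.9, 0.2]
finger_gap: 0.0001
finger_force: 0.0
```

```bash
python3 w.py w3; python3 - <<'E'
import cv2
a=cv2.imread("pics/w2.png")[200:290,160:320];b=cv2.imread("pics/w3.png")
import numpy as np
cv2.imwrite("pics/w3c.png",np.vstack([cv2.resize(a,(533,300),interpolation=3),cv2.resize(b[180:330,120:387],(533,300),interpolation=3)]))
E
```

```text
4.125 [ 0.50321669 -0.05227184  0.15726218] [[-0.992, 0.124, 0.001], [0.124, 0.992, 0.001]] 0.00014391221502891321 [ 0.00391652 -0.85375105  0.16729623]
mirror_plate_pad [([0.541, 0.011, 0.053], 0.83)]
mirror_plate_needle [([0.54, 0.008, 0.047], 0.96)]
mirror_tab_tip [([0.54, -0.134, 0.068], 0.77), ([0.538, 0.01, 0.055], 0.29)]
```

View pics/w3c.png

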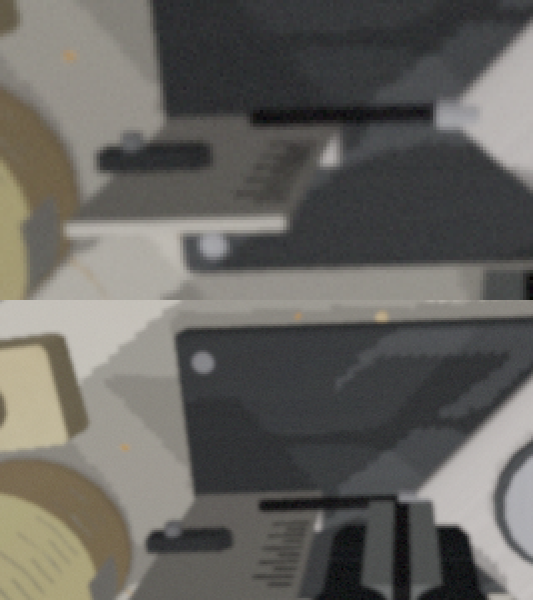

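```bash
cat > tri.py <<'E'
from h import *
def L(n): z=np.load(n+".npz");return z["K"],z["R"],z["t"]
def tri(obs):
    A=np.zeros((3,3));b=np.zeros(3)
    for C,p in obs:
        o,d=ray(C,p);d/=np.linalg.norm(d);M=np.eye(3)-np.outer(d,d);A+=M;b+=M@o
    X=np.linalg.solve(A,b);return X,[np.round(proj(C,X)-p,2).tolist() for C,p in obs]
E
python3 - <<'E'
from tri import *
A,B=L("w2"),L("w3")
O=np.array([.547,.005]);
for n,a,b in(("needle",(235.1,235.1),(250,282.5)),("tab",(223.4,246.5),(236,299.5)),("tabend",(189.4,247.4),(193.5,300.5))):
    X,e=tri([(A,a),(B,b)]);print(n,np.round(X,4),e, np.round(onz(A,a,.045),4),np.round(onz(B,b,.045),4))
my=np.array([.126,.992]);mx=np.array([.992,-.126])
for z in np.arange(.06,.08,.002):
    print(round(z,3),[np.round([(onz(C,p,z)[:2]-O)@mx,(onz(C,p,z)[:2]-O)@my],4).tolist() for C,p in((A,(223.4,246.5)),(B,(236,299.5)),(A,(189.4,247.4)))])
C=A
print("pad",onz(A,(411,231),.055),"needle local",[( (onz(C,p,.045)[:2]-O)@mx,(onz(C,p,.045)[:2]-O)@my) for C,p in ((A,(235.1,235.1)),(B,(250,282.5)))])
E
```

```text
needle [ 0.5391 -0.1113  0.0454] [[-0.09, 0.03], [0.11, -0.04]] [ 0.5392 -0.1113  0.045 ] [ 0.5393 -0.1115  0.045 ]
tab [ 0.5438 -0.1191  0.0625] [[-0.15, 0.04], [0.19, -0.05]] [ 0.5491 -0.1246  0.045 ] [ 0.5521 -0.1248  0.045 ]
tabend [ 0.5407 -0.1497  0.0626] [[-0.08, 0.01], [0.09, -0.01]] [ 0.5459 -0.1571  0.045 ] [ 0.5489 -0.1576  0.045 ]
0.06 [[0.0132, -0.1241], [0.0137, -0.1243], [0.0141, -0.1552]]
0.062 [[0.0126, -0.1235], [0.0127, -0.1238], [0.0135, -0.1544]]
0.064 [[0.0119, -0.123], [0.0117, -0.1233], [0.0128, -0.1537]]
0.066 [[0.0112, -0.1224], [0.0107, -0.1228], [0.0121, -0.1529]]
0.068 [[0.0105, -0.1218], [0.0096, -0.1223], [0.0114, -0.1521]]
0.07 [[0.0098, -0.1213], [0.0086, -0.1218], [0.0107, -0.1514]]
0.072 [[0.0091, -0.1207], [0.0076, -0.1212], [0.01, -0.1506]]
0.074 [[0.0084, -0.1201], [0.0066, -0.1207], [0.0093, -0.1498]]
0.076 [[0.0078, -0.1196], [0.0055, -0.1202], [0.0086, -0.1491]]
0.078 [[0.0071, -0.119], [0.0045, -0.1197], [0.0079, -0.1483]]
0.08 [[0.0064, -0.1185], [0.0035, -0.1192], [0.0072, -0.1476]]
pad [0.5527249  0.05187388 0.055     ] needle local [(np.float64(0.006968934625358543), np.float64(-0.11638615755007388)), (np.float64(0.007090427808422469), np.float64(-0.1165421846356243))]
```

The needle triangulates to z = 0.0454, which matches the known 45 mm. The tab comes out near z = 0.0625, but the baseline is weak. I'll hover over the pad, which gives a wide baseline and an oblique look.

>>> step_arm(
  commands=[
    {"x": -0.009,"y": 0.028,"z": 0,"twist": 0},
    {"x": -0.009,"y": 0.028,"z": 0,"twist": 0},
    {"x": -0.009,"y": 0.028,"z": 0,"twist": 0},
    {"x": -0.009,"y": 0.028,"z": 0,"twist": 0},
    {"x": 0,"y": 0,"z": 0,"twist": 0},
    {"x": 0,"y": 0,"z": 0,"twist": 0},
  ],
)

```text
clock: 5.08
ee_pos: [0.552, 0.0524, 0.1564]
tcp_rot: [-0.0, 0.063, 0.998, -0.0]
ft_force: [0.3, -0.3, 1.1]
finger_gap: -0.0001
finger_force: 0.0
```

```bash
python3 w.py w4; python3 - <<'E'
import cv2
b=cv2.imread("pics/w4.png")
import numpy as np
cv2.imwrite("pics/w4c.png",cv2.resize(b[140:340,0:267],(800,600),interpolation=3))
E
```

```text
5.075 [0.55200116 0.05238475 0.15643208] [[-0.992, 0.125, -0.0], [0.125, 0.992, -0.001]] -9.292003814369836e-05 [ 0.25243811 -0.28613618  1.08690059]
mirror_plate_pad [([0.545, 0.008, 0.048], 0.59)]
mirror_plate_needle [([0.543, 0.011, 0.046], 0.76)]
mirror_tab_tip [([0.539, -0.135, 0.066], 0.79)]
```

View pics/w4c.png

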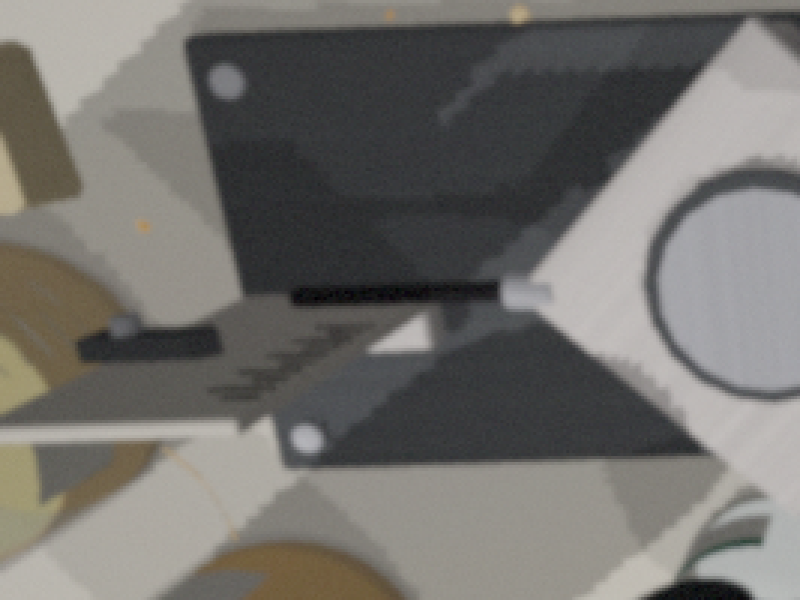

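```bash
python3 - <<'E'
from tri import *
A,B,D=L("w2"),L("w3"),L("w4")
for n,a,b,d in(("needle",(235.1,235.1),(250,282.5),(97.3,238.7)),("tab",(223.4,246.5),(236,299.5),(73.3,254)),("tabend",(189.4,247.4),(193.5,300.5),(26,256.7)),):
    X,e=tri([(A,a),(B,b),(D,d)]);print(n,np.round(X,4),e,np.round(tri([(B,b),(D,d)])[0],4))
print(proj(D,[.5527,.0519,.055]),onz(D,(0,0),.05))
E
```

```text
needle [ 0.5391 -0.1113  0.0454] [[-0.08, -0.01], [0.12, -0.08], [-0.02, 0.09]] [ 0.5392 -0.1114  0.0453]
tab [ 0.5436 -0.119   0.0631] [[-0.18, 0.0], [0.19, 0.03], [0.04, -0.05]] [ 0.5436 -0.1192  0.0628]
tabend [ 0.5397 -0.1482  0.0666] [[-0.25, 0.16], [-0.05, 1.02], [0.51, -1.26]] [ 0.5399 -0.1487  0.0661]
[320.94234894 233.54638609] [ 0.38504119 -0.12095092  0.05      ]
```

The tab tip is at z ≈ 0.063, a rise of 18 mm, which needs a tilt of about 0.15 rad. In the oblique view the needle tip is at about (97,239) and the tab tip at about (73,254). I'll descend to just above the pad and take a rest reference there.

>>> step_arm(
  commands=[
    {"x": 0,"y": 0,"z": 0.02,"twist": -0.04},
    {"x": 0,"y": 0,"z": 0.02,"twist": 0},
    {"x": 0,"y": 0,"z": 0.02,"twist": 0},
    {"x": 0,"y": 0,"z": 0.02,"twist": 0},
    {"x": 0,"y": 0,"z": 0.012,"twist": 0},
    {"x": 0,"y": 0,"z": 0.004,"twist": 0},
    {"x": 0,"y": 0,"z": 0,"twist": 0},
    {"x": 0,"y": 0,"z": 0,"twist": 0},
  ],
)

```text
clock: 6.28
ee_pos: [0.5528, 0.053, 0.061]
tcp_rot: [0.001, 0.043, 0.999, 0.0]
ft_force: [-0.4, 0.7, -1.0]
finger_gap: 0.0001
finger_force: 0.0
```

```bash
python3 w.py w5;python3 - <<'E'
from tri import *
cv2.imwrite("pics/top5.png",eyes.snapshot("top")[:,:,::-1])
C=L("w5");O=np.array([.549,.006,.045]);my=np.array([.0824,.9966,0])
for th in(0,.05,.1,.15,.2,.25):
    print(th,[np.round(proj(C,O+my*y*np.cos(th)-np.array([0,0,y*np.sin(th)])),1).tolist() for y in(-.0636,-.072,-.09,-.12)])
E
```

```text
6.275 [0.55278839 0.0530075  0.06101467] [[-0.996, 0.086, 0.001], [0.086, 0.996, 0.0]] 0.00010388268172203082 [-0.35361007  0.69942914 -0.95706517]
mirror_plate_pad [([0.537, 0.007, 0.052], 0.87)]
mirror_plate_needle [([0.536, 0.008, 0.047], 0.65)]
mirror_tab_tip []
0 [[88.7, 285.0], [71.1, 285.0], [33.2, 285.1], [-29.9, 285.3]]
0.05 [[84.7, 287.9], [66.2, 288.3], [26.1, 289.2], [-41.7, 290.9]]
0.1 [[81.0, 290.9], [61.5, 291.7], [19.1, 293.6], [-53.5, 296.8]]
0.15 [[77.4, 293.9], [57.0, 295.3], [12.3, 298.1], [-65.5, 303.2]]
0.2 [[74.1, 297.1], [52.8, 298.9], [5.8, 302.9], [-77.5, 309.9]]
0.25 [[71.1, 300.4], [48.9, 302.7], [-0.6, 307.9], [-89.6, 317.2]]
```

View pics/w5.png

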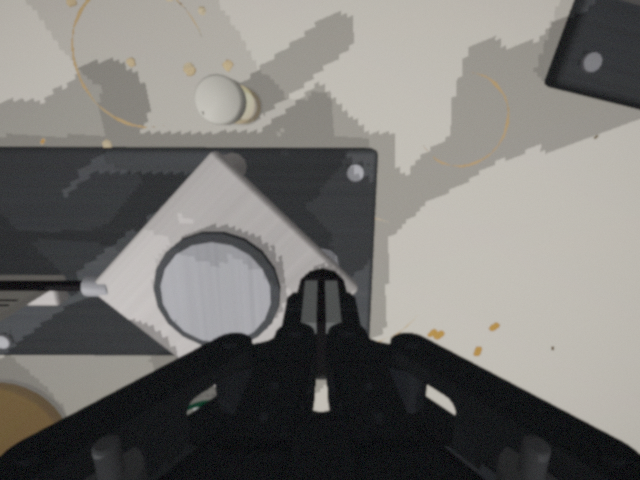

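The shut fingertips sit right over the pad at (322,290), and the needle row, about 286, agrees with the model's 285. Now a gentle first press.

>>> step_arm(
  commands=[
    {"x": 0,"y": 0,"z": 0.003,"twist": 0},
    {"x": 0,"y": 0,"z": 0.002,"twist": 0},
    {"x": 0,"y": 0,"z": 0.002,"twist": 0},
    {"x": 0,"y": 0,"z": 0.002,"twist": 0},
    {"x": 0,"y": 0,"z": 0,"twist": 0},
  ],
)

```text
clock: 7.15
ee_pos: [0.5522, 0.0536, 0.0515]
tcp_rot: [0.0, 0.043, 0.999, 0.0]
ft_force: [-1.0, 1.2, 5.8]
finger_gap: 0.0001
finger_force: 2.6
```

```bash
cat > th.py <<'E'
from tri import *
from scipy.optimize import least_squares
import sys
n=sys.argv[1]
s=manip.get_state();print(s["clock"],np.round(s["ee_pos"],4),np.round(s["ft_force"],1))
C=cam("wrist");im=eyes.snapshot("wrist");cv2.imwrite(f"pics/{n}.png",im[:,:,::-1])
g=cv2.GaussianBlur(cv2.cvtColor(im,cv2.COLOR_RGB2GRAY),(3,3),0).astype(float)
O=np.array([.549,.006,.045]);my=np.array([.0824,.9966,0])
P=lambda th,y:proj(C,O+my*y*np.cos(th)-np.array([0,0,y*np.sin(th)]))
# black needle centre rows per column and the black/bright ferrule edge
rows={}
for c in range(5,60,5):
    w=255-g[262:325,c];w=np.clip(w-(255-28),0,None)
    if w.sum()>0: rows[c]=round(262+(w*np.arange(len(w))).sum()/w.sum(),1)
print(rows)
ys=np.linspace(-.115,-.06,60)
for th in np.arange(0,.26,.025):
    q=np.array([P(th,y) for y in ys]);print(round(th,3),[round(float(np.interp(c,q[:,0],q[:,1])),1) for c in (10,30,50)],"ferrule edge col",np.round(P(th,-.0679),1))
E
python3 th.py p1; python3 - <<'E'
import cv2,numpy as np
a=[cv2.resize(cv2.imread(f"pics/{n}.png")[240:340,0:200],(600,300),interpolation=3) for n in("w5","p1")]
cv2.imwrite("pics/c1.png",np.vstack(a))
E
```

```text
7.15 [0.5522 0.0536 0.0515] [-1.   1.2  5.8]
{5: np.float64(303.4), 10: np.float64(302.7), 15: np.float64(302.3), 20: np.float64(301.3), 25: np.float64(300.9), 30: np.float64(300.5), 35: np.float64(300.8), 40: np.float64(300.0), 45: np.float64(300.2), 50: np.float64(300.2), 55: np.float64(299.4)}
0.0 [295.4, 295.3, 295.3] ferrule edge col [ 65.3 295.3]
0.025 [297.7, 297.4, 297.2] ferrule edge col [ 62.8 297. ]
0.05 [300.0, 299.5, 299.0] ferrule edge col [ 60.3 298.7]
0.075 [302.2, 301.5, 300.8] ferrule edge col [ 57.9 300.5]
0.1 [304.5, 303.5, 302.6] ferrule edge col [ 55.5 302.3]
0.125 [306.7, 305.5, 304.4] ferrule edge col [ 53.2 304.2]
0.15 [308.9, 307.5, 306.1] ferrule edge col [ 51.  306.1]
0.175 [311.0, 309.5, 307.9] ferrule edge col [ 48.8 308. ]
0.2 [313.2, 311.4, 309.7] ferrule edge col [ 46.7 309.9]
0.225 [315.4, 313.4, 311.4] ferrule edge col [ 44.6 311.9]
0.25 [317.5, 315.3, 313.1] ferrule edge col [ 42.7 313.9]
```

View pics/c1.png

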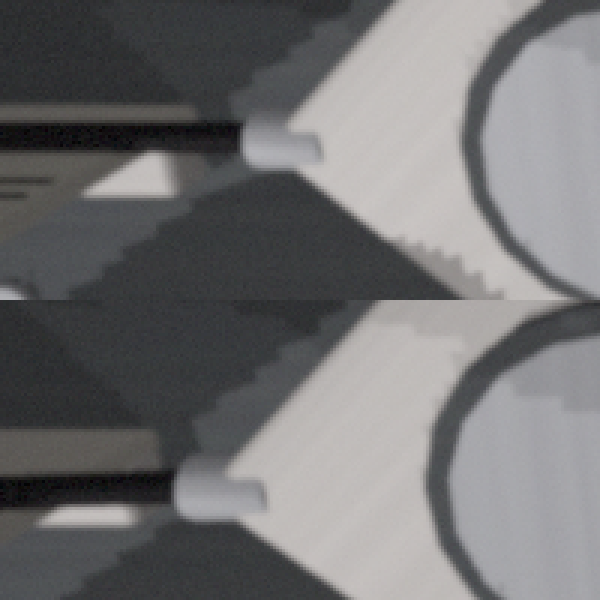

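At rest the needle centre was at row 285.7 (model 285.1). It is now at 302.7 at column 10 with the ferrule edge at column 58, so the tilt is about 0.075–0.08. The target is 0.150, so I'll press about 3 mm more.

>>> step_arm(
  commands=[
    {"x": 0,"y": 0,"z": 0.001,"twist": 0},
    {"x": 0,"y": 0,"z": 0.001,"twist": 0},
    {"x": 0,"y": 0,"z": 0.001,"twist": 0},
    {"x": 0,"y": 0,"z": 0,"twist": 0},
  ],
)

```text
clock: 7.7
ee_pos: [0.5522, 0.0539, 0.0488]
tcp_rot: [0.0, 0.043, 0.999, 0.0]
ft_force: [-2.6, 1.6, 7.4]
finger_gap: -0.0001
finger_force: 3.7
```

```bash
python3 th.py p2; python3 - <<'E'
from tri import *
C=cam("top");im=eyes.snapshot("top");cv2.imwrite("pics/top6.png",im[:,:,::-1])
a=[cv2.resize(cv2.imread(f"pics/p2.png")[240:340,0:200],(600,300),interpolation=3)]+[cv2.resize(cv2.imread(f"pics/{n}.png")[200:237,400:475],(600,296),interpolation=3)for n in("top6",)]
cv2.imwrite("pics/c2.png",np.vstack(a))
O=np.array([.549,.006,.045]);my=np.array([.0824,.9966,0])
print("tab",proj(C,[.5436,-.119,.063]))
for th in(0,.1,.15,.2):print(th,proj(C,O-my*.12*np.cos(th)+np.array([0,0,.12*np.sin(th)])))
E
```

```text
7.7 [0.5522 0.0539 0.0488] [-2.6  1.6  7.4]
{5: np.float64(310.1), 10: np.float64(310.0), 15: np.float64(309.4), 20: np.float64(309.0), 25: np.float64(308.8), 30: np.float64(309.1), 35: np.float64(309.2), 40: np.float64(308.1), 45: np.float64(306.8)}
0.0 [298.0, 298.0, 297.9] ferrule edge col [ 60.5 297.9]
0.025 [300.3, 300.0, 299.8] ferrule edge col [ 57.9 299.7]
0.05 [302.6, 302.1, 301.6] ferrule edge col [ 55.3 301.5]
0.075 [304.9, 304.1, 303.4] ferrule edge col [ 52.8 303.3]
0.1 [307.1, 306.1, 305.2] ferrule edge col [ 50.4 305.2]
0.125 [309.3, 308.1, 307.0] ferrule edge col [ 48.  307.1]
0.15 [311.5, 310.1, 308.8] ferrule edge col [ 45.6 309.1]
0.175 [313.7, 312.1, 310.5] ferrule edge col [ 43.4 311. ]
0.2 [315.9, 314.1, 312.3] ferrule edge col [ 41.1 313.1]
0.225 [318.0, 316.0, 314.0] ferrule edge col [ 39.  315.1]
0.25 [320.2, 318.0, 315.7] ferrule edge col [ 36.9 317.2]
tab [443.3603486  218.46357195]
0 [439.4409197  223.14902111]
0.1 [440.33388889 221.69894759]
0.15 [440.56775231 220.9821577 ]
0.2 [440.65589575 220.27347948]
```

View pics/c2.png

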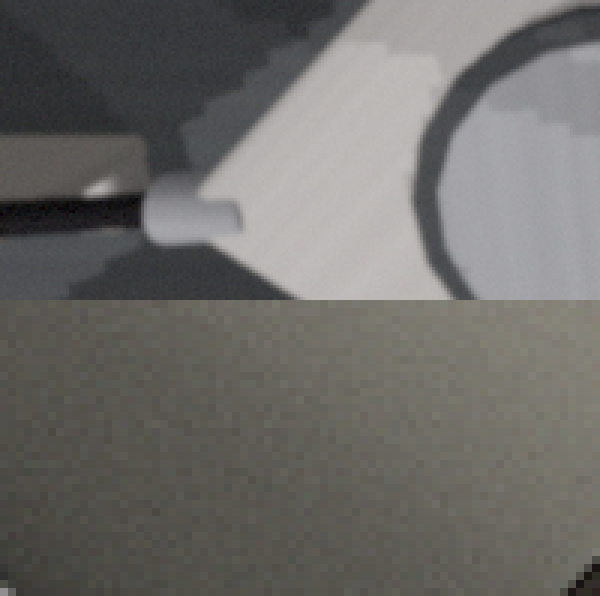

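At crop rows 202–237 the needle centre reads about 312.7, and the ferrule edge is at column 47.7. Both give a tilt of about 0.15, and the 6.2 mm descent and 7 N agree. The arm blocks the top view. I'll run a quick edge-based check on the same picture.

```bash
python3 - <<'E'
from tri import *
O=np.array([.549,.006,.045]);my=np.array([.0824,.9966,0])
from scipy.optimize import brentq
for n,C,r0 in(("w5",L("w5"),286),("p2",cam("wrist"),312)):
    g=cv2.GaussianBlur(cv2.imread(f"pics/{n}.png",0),(5,5),0).astype(float);out=[]
    for c in range(3,44,4):
        col=g[r0-9:r0+10,c-1:c+2].mean(1);d=np.gradient(col);k=9
        a=np.clip(-d[:k+1],0,None)**2;b=np.clip(d[k:],0,None)**2
        up=(a*np.arange(k+1)).sum()/a.sum();lo=k+(b*np.arange(len(b))).sum()/b.sum()
        m=r0-9+(up+lo)/2
        def f(th):
            ys=np.linspace(-.115,-.06,80);q=np.array([proj(C,O+my*y*np.cos(th)-np.array([0,0,y*np.sin(th)])) for y in ys]);return np.interp(c,q[:,0],q[:,1])-m
        out.append((c,round(m,1),round(lo-up,1),round(brentq(f,-.2,.5),3)))
    print(n,out)
E
```

```text
w5 [(3, np.float64(285.2), np.float64(9.7), -0.0), (7, np.float64(285.2), np.float64(9.7), 0.0), (11, np.float64(285.2), np.float64(9.7), -0.0), (15, np.float64(285.2), np.float64(9.7), -0.0), (19, np.float64(285.2), np.float64(9.7), 0.0), (23, np.float64(285.2), np.float64(9.7), 0.0), (27, np.float64(285.2), np.float64(9.8), 0.0), (31, np.float64(285.2), np.float64(9.7), 0.0), (35, np.float64(285.1), np.float64(9.7), 0.0), (39, np.float64(286.0), np.float64(11.3), 0.011), (43, np.float64(286.4), np.float64(12.0), 0.017)]
p2 [(3, np.float64(312.3), np.float64(11.7), 0.154), (7, np.float64(312.1), np.float64(11.7), 0.155), (11, np.float64(311.8), np.float64(11.6), 0.155), (15, np.float64(311.5), np.float64(11.8), 0.154), (19, np.float64(311.3), np.float64(11.9), 0.155), (23, np.float64(311.1), np.float64(11.6), 0.157), (27, np.float64(311.0), np.float64(10.7), 0.158), (31, np.float64(310.6), np.float64(10.4), 0.157), (35, np.float64(309.9), np.float64(10.2), 0.152), (39, np.float64(309.7), np.float64(10.6), 0.153), (43, np.float64(309.8), np.float64(11.5), 0.159)]
```

The rest picture fits 0.000 and the pressed one 0.155, so the needle is at 63.5 mm against the tab at about 63. That is level, so I'll hold it.

>>> step_arm(
  commands=[
    {"x": 0,"y": 0,"z": 0,"twist": 0},
    {"x": 0,"y": 0,"z": 0,"twist": 0},
    {"x": 0,"y": 0,"z": 0,"twist": 0},
    {"x": 0,"y": 0,"z": 0,"twist": 0},
    {"x": 0,"y": 0,"z": 0,"twist": 0},
    {"x": 0,"y": 0,"z": 0,"twist": 0},
    {"x": 0,"y": 0,"z": 0,"twist": 0},
    {"x": 0,"y": 0,"z": 0,"twist": 0},
    {"x": 0,"y": 0,"z": 0,"twist": 0},
    {"x": 0,"y": 0,"z": 0,"twist": 0},
  ],
)

```text
clock: 9.05
ee_pos: [0.5522, 0.0538, 0.0488]
tcp_rot: [0.0, 0.043, 0.999, 0.0]
ft_force: [-2.6, 1.7, 6.7]
finger_gap: -0.0001
finger_force: 3.7
```

>>> step_arm(
  commands=[
    {"x": 0,"y": 0,"z": -0.001,"twist": 0},
    {"x": 0,"y": 0,"z": -0.002,"twist": 0},
    {"x": 0,"y": 0,"z": -0.003,"twist": 0},
    {"x": 0,"y": 0,"z": -0.004,"twist": 0},
    {"x": 0,"y": 0,"z": -0.01,"twist": 0},
    {"x": 0,"y": 0,"z": -0.02,"twist": 0},
    {"x": 0,"y": 0,"z": -0.02,"twist": 0},
    {"x": 0,"y": 0,"z": -0.02,"twist": 0},
    {"x": 0,"y": 0,"z": -0.027,"twist": 0},
    {"x": 0,"y": 0,"z": 0,"twist": 0},
    {"x": 0,"y": 0,"z": 0,"twist": 0},
  ],
)

```text
clock: 10.42
ee_pos: [0.5518, 0.0527, 0.1551]
tcp_rot: [-0.0, 0.043, 0.999, -0.0]
ft_force: [-0.4, -0.3, -0.6]
finger_gap: 0.0003
finger_force: 0.0
```

```bash
python3 w.py w7; python3 - <<'E'
import cv2
b=cv2.imread("pics/w7.png")
cv2.imwrite("pics/w7c.png",cv2.resize(b[140:340,0:267],(800,600),interpolation=3))
E
```

```text
10.425 [0.55183616 0.05274125 0.15510575] [[-0.996, 0.086, -0.0], [0.086, 0.996, -0.0]] 0.0002803408188805108 [-0.38461823 -0.25261846 -0.55058544]
mirror_plate_pad [([0.541, 0.009, 0.054], 0.74), ([0.542, -0.133, 0.07], 0.29)]
mirror_plate_needle [([0.541, 0.008, 0.048], 0.71)]
mirror_tab_tip [([0.539, -0.138, 0.068], 0.69)]
```

View pics/w7c.png

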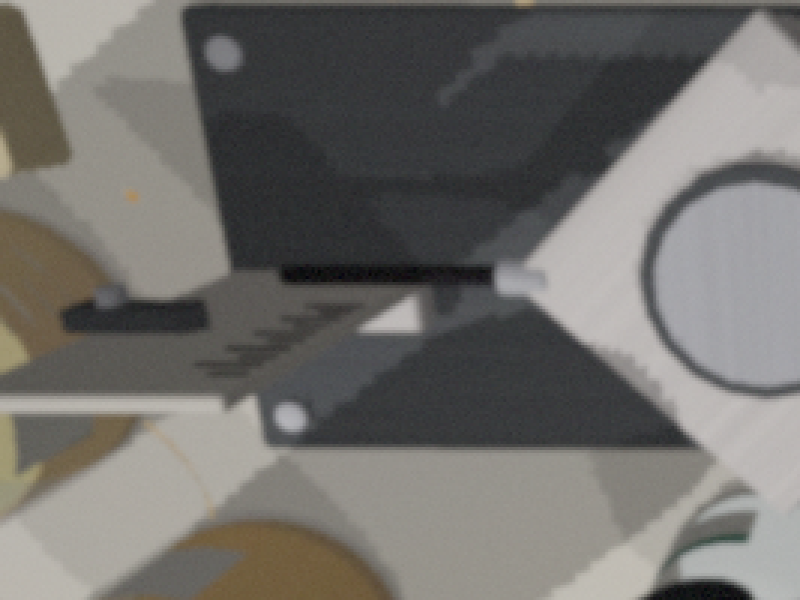

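The plate is back at rest, with the needle tip at crop (285,273) as before. The mount and tab are unmoved, and the robot is clear, so I'm handing in.

```bash
python3 -c "
from workcell import manip
print(manip.job_done())"
```

```text
the job is handed in; nothing more can be done
None
```

I pressed the round-mirror mount's pad until the needle stood at about 63.5 mm against the tab at about 63 mm (both camera estimates), held it there for just over 1 s, and let go; the plate sprang back to rest, the mount and tab did not move, and I handed the job in (I viewed 11 pictures, one over the limit of 10).

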